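# Clear the bead board and bring the bead jar round to the front

## Task

Get the bead station ready: with the held scraper block, wipe the three loose tile chips off the orange mat into the white tray alongside it, not touching the chips with the gripper, and stand the scraper upright on the bare counter again. Then grip the carousel, best by its centre knob, turn it until the tall bead jar stands over the pointer at the front of its foot, and finish there still gripping it so that the turntable is held still. Leave the stapler and the two clothes pegs where they lie.

Things in the scene. Friction and masses are not known exactly. Their poses are not given: they have to be found in the camera images.
- bead_board: Fixed wooden riser, its whole top an orange silicone mat: 160 mm along x, 200 mm along y, mat surface 35 mm above the counter. Origin under its centre, on the counter; may stand turned a little. A white catch tray is fixed along its -y side; no wall between the mat edge (y = -100 mm) and the tray.
- mat_centre (a point): Centre of the mat's upper surface, 35 mm above the counter.
- tray_floor (a point): Centre of the catch tray's floor, 145 mm from the mat centre along the board's -y, 6 mm above the counter. The tray's inside is 160 mm along x and reaches from the mat's edge to 90 mm beyond it; its end and outer walls are 5 mm thick and rise to 24 mm above the counter. Axes as the board's.
- chip0: Loose white tile chip, 22 x 18 x 10 mm, 12 g, flat on the mat; origin in the centre of its underside. All chips lie within 40 mm of the mat centre along the board's x and between 50 mm (+y) and 75 mm (-y) of it along the board's y (chip centres).
- chip1: Second tile chip, same as chip0.
- chip2: Third tile chip, same as chip0.
- scraper: Loose wooden scraper block standing upright on the counter, about 150 g; origin in the centre of its underside, z up. Foot with rubber lower edge: 24 mm along its x, 120 mm along its y (the wiping edge), from 0 to 30 mm high. Above it the grip: 20 mm along x, 70 mm along y, from 30 to 75 mm high.
- carousel: Turning part: wooden disc, radius 115 mm, top 25 mm above the counter. Fixed on it, axes 85 mm from its axis, a quarter turn apart: the tall bead jar (on its -x) and three low pots 46 mm wide, tops 77 mm above the counter. A 20 mm post on the axis carries a round knob. Origin on the axis at counter height, z up. Turns either way without stops; friction about 0.1 N m, stays where left.
- bead_jar (a point): The marked jar: tall glass jar of beads with a steel screw lid 55 mm across and 20 mm high. The point is the centre of the lid's top, 125 mm above the counter, 85 mm from the carousel's axis. It is fixed to the disc.
- knob (a point): Middle of the round wooden centre knob, on the carousel's axis, 160 mm above the counter. The knob is 36 mm across, from 135 to 180 mm high.
- front_spot (a point): Where the top of the bead jar's lid must come: 125 mm above the counter, 85 mm from the axis, straight above the line of the pointer. Fixed to the foot.
- pointer_tip (a point): Tip of the flat black pointer tongue (40 mm wide, pointed) of the carousel's fixed foot, 165 mm from the axis, 8 mm high. It sticks out from under the disc and marks the front.
- stapler: Chrome stapler, 125 mm long, 47 mm high, loose, not to be moved; origin centre of its underside.
- peg_a: Wooden clothes peg, 74 mm long, 10 mm high, loose, not to be moved; origin centre of its underside.
- peg_b: Second clothes peg, same as peg_a.

How it is judged:
On the way, in this order (a step that is already met when the one before it is completed fails the run):
1. all three chips lie in the catch tray (x of chip0 in the frame of tray_floor between -0.083 and 0.083 m and y of chip0 in the frame of tray_floor between -0.048 and 0.044 m and z of each of chip0, chip1, chip2 in the frame of tray_floor below 0.026 m and x of chip1 in the frame of tray_floor between -0.083 and 0.083 m and y of chip1 in the frame of tray_floor between -0.048 and 0.044 m and x of chip2 in the frame of tray_floor between -0.083 and 0.083 m and y of chip2 in the frame of tray_floor between -0.048 and 0.044 m), for 0.2 s.
2. the scraper stands upright on the counter, let go (height (world z) of scraper below 0.004 m and angle between scraper's own z axis and vertical below 0.12 rad and contact force between the fingers and scraper below 0.2 N), for 0.2 s.
3. the bead jar stands at the pointer, the carousel gripped and still (horizontal distance between bead_jar and front_spot below 0.015 m and angular speed of carousel below 0.08 rad/s and contact force between the fingers and carousel above 2 N), for 0.2 s.
At the end, for the whole second after the job is handed in: Bead jar's axis within 15 mm of the front spot, the carousel at rest (under 0.08 rad/s) and still gripped by the fingers (over 2 N); all three chips in the catch tray; the scraper released, upright (within 7 degrees) on the counter (not on mat or tray) (all of step 1 and all of step 2 and all of step 3); the arm keeps its last pose, push and grip.
It fails at once if the gripper or arm touches a chip (contact force between any of the fingers, the arm and chip0 above 0.3 N or contact force between any of the fingers, the arm and chip1 above 0.3 N or contact force between any of the fingers, the arm and chip2 above 0.3 N).
It fails at once if the stapler or a clothes peg is moved by more than 20 mm (distance of any of stapler, peg_a, peg_b from where it was at the start of the episode above 0.02 m).
It also fails if it takes over 58 s, if anything falls off the work surface, if the arm or the gripper's body presses on something with over 40 N, if the wrist force passes 120 N, or if a joint passes its speed limit or range.

## Robot

A 6-joint arm with a two-finger parallel gripper is mounted at the origin on the work surface. World frame = base frame: x ahead of the robot, y to its left, z up, the work surface at z = 0. Lengths are in m, angles in rad, forces in N, time in s.
With the tool pointing down it reaches from about 0.425 to 0.95 m from the base axis. Payload 14.7 kg.
Tool frame: the origin (TCP) lies between the finger pads; the fingertips stand 19 mm ahead of it and the grasp point (between the pads) is the TCP; z points along the fingers, y is the line along which they close (so a half turn about z gives the same grasp; the last joint's range is limited). The gripper opens to 85 mm and grips with 20 to 120 N. Pads are 22 mm wide; open, the fingers measure 114 mm over their backs; the gripper's body (76 mm by 85 mm) begins 54 mm behind the grasp point. The pads swing forward as they close: fully open they stand 13 mm farther back than shut.
Start: joints at [1.289, 0.48, 1.596, -0, 1.065, -0.047], TCP at [0.151, 0.632, 0.25] pointing down, gripper open.
Joint ranges: [-2.75, 2.75], [-0.82, 2.05], [0.23, 2.67], [-1.56, 4.7], [0.09, 2.69], [-2.92, 2.92]. Speed limits (rad/s): [1.89, 1.89, 2.39, 3.01, 3.01, 3.01].

## Interface

Orientations are given as a rotation vector (axis times angle).
In Python, from cell import ctrl, get_image, job, readout gives the robot as it stands. Calls block until the motion is done:
- ctrl.move_pose(position, orientation): joint-space move of the TCP to a pose.
- ctrl.move_l(position, orientation=None, rate=0.15): straight line of the TCP; orientation=None keeps the orientation; rate is the mean speed in m/s.
- ctrl.move_joints(angles): joint-space move.
- ctrl.grip(opening): finger opening in m; the grip force is fixed at half the most; returns when the fingers have stopped.
- ctrl.wait(seconds).
- ctrl.inverse_kinematics(position, orientation): joint angles nearest the present ones, or None.
- get_image(name): name is "scene" or "top" or "wrist"; returns a dict with "img" (420x560x3 uint8, blue, green, red), "z_map" (420x560 float32, m along the optical axis (not along the pixel's ray), 0 where there is no reading), "intrinsics" (3x3 intrinsics, pixels), "R" (3x3) and "t" (3): a world point X has camera coordinates R X + t. Camera axes: x right, y down, z forward; pixel columns grow to the right and rows downward; lengths in m; the calibration is good to about 2 mm. A picture is of the moment at which its call begins.
A pose or a line that the arm cannot do raises ctrl.IKError and nothing moves.
- job.sign_off(): hands the job in; it is judged then, once.
Readings, each from a call of its own:
- readout.current_time(): time.
- readout.current_joint_positions(): joint angles.
- readout.current_joint_velocities(): joint speeds.
- readout.current_joint_torque(): joint torques, N m.
- readout.current_tcp_pos(): TCP position.
- readout.current_orientation(): TCP orientation.
- readout.current_ft_force(): force on the tool from outside, world axes, zero at the start.
- readout.current_torque(): the same for the moment, N m.
- readout.current_finger_gap(): finger opening in m.
- readout.current_grasp_force(): force on a finger pad.
Only numpy, scipy, OpenCV 4.12 (cv2) and the standard library are available. Lean on these libraries where they do the work, as an engineer would, in place of code of your own. Each camera call takes 0.05 s, during which the arm holds its last target. There are 200 camera calls.

## Working session

There is one attempt and no reset: what is moved stays moved. The work goes in short steps, each a Python script; the robot and the scene stay as the last script left them, time stands still between calls to the robot, and variables do not carry over. Pictures are saved under pics/ and viewed, at most 10 in all, crops included, and the job is handed in when it is done.

```bash
mkdir -p pics; ls; python3 - <<'E'
from cell import ctrl,get_image,job,readout
import cv2,numpy as np,pickle
d={}
for n in("top","scene"):
    g=get_image(n); d[n]=g; cv2.imwrite(f"pics/{n}0.png",cv2.resize(g["img"],(784,588),interpolation=cv2.INTER_CUBIC))
    print(n,g["intrinsics"].round(1).tolist(),g["R"].round(3).tolist(),g["t"].round(3))
pickle.dump(d,open("d0.pkl","wb"))
print(readout.current_time(),readout.current_orientation())
E
```

```text
pics
top [[529.4, 0.0, 272.5], [0.0, 529.4, 212.1], [0.0, 0.0, 1.0]] [[0.026, -1.0, -0.015], [-0.998, -0.025, -0.055], [0.055, 0.017, -0.998]] [-0.006  0.579  1.189]
scene [[392.4, 0.0, 269.1], [0.0, 392.4, 211.1], [0.0, 0.0, 1.0]] [[0.192, 0.981, 0.01], [0.539, -0.097, -0.837], [-0.82, 0.166, -0.547]] [-0.106 -0.217  1.392]
0.1 [-3.67962419e-01 -3.11977371e+00  1.66445286e-03]
```

View pics/top0.png

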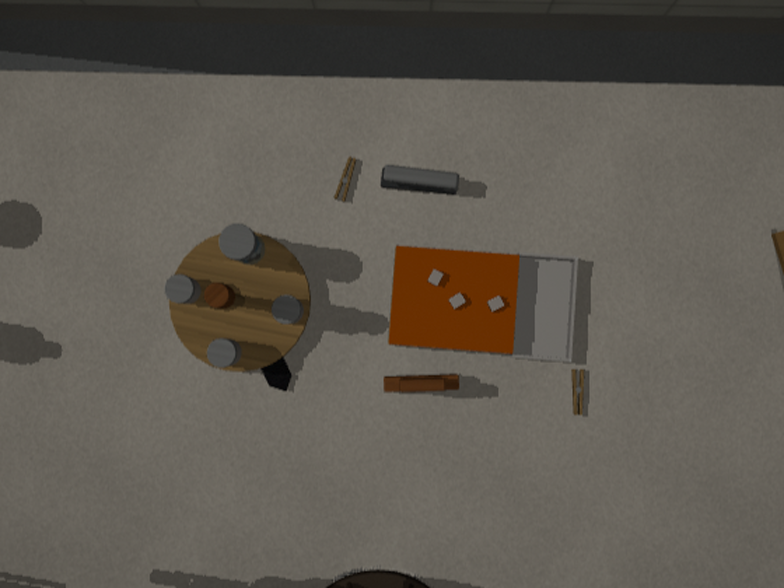

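View pics/scene0.png

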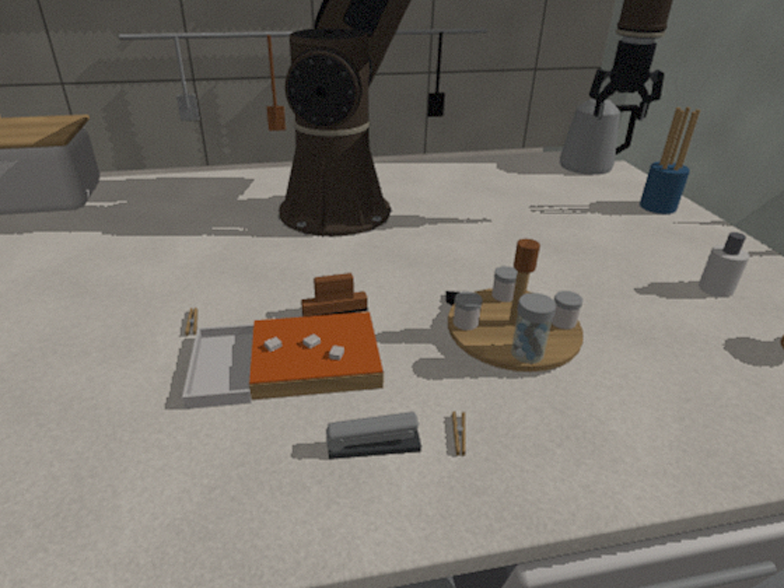

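The top view (784×588) shows the tall jar at (238,243), knob top (219,295), pointer tip about (280,390), and mat corners (397,247), (519,255), (513,354), (389,344). The tray is to the right of the mat. The chips are at (437,278), (457,301), (497,304) and the scraper at (421,384). The pegs are at (347,180) and (578,392), the stapler at (420,180). In the scene view the scraper stands upright between the base and the mat.

```bash
cat > h.py <<'E'
import numpy as np,cv2
from scipy.spatial.transform import Rotation as Ro
def cloud(g):
    K,R,t,Z=g["intrinsics"],g["R"],np.array(g["t"]),g["z_map"]
    v,u=np.indices(Z.shape); P=np.stack([(u-K[0,2])/K[0,0]*Z,(v-K[1,2])/K[1,1]*Z,Z],-1)
    W=(P-t)@R; W[Z==0]=np.nan; return W
def px(g,u,v,z):  # pixel -> world at height z
    K,R,t=g["intrinsics"],g["R"],np.array(g["t"])
    d=R.T@np.linalg.inv(K)@[u,v,1]; c=-R.T@t; return c+d*(z-c[2])/d[2]
def ori(yaw): # tool down, tool y (closing line) at angle yaw from world y
    return (Ro.from_euler('z',yaw)*Ro.from_rotvec([0,np.pi,0])).as_rotvec()
E
python3 - <<'E'
import pickle; from h import *
d=pickle.load(open("d0.pkl","rb")); g=d["top"]; W=cloud(g); im=g["img"].astype(int)
def rep(n,m,zz):
    c,l,s,ce=cv2.connectedComponentsWithStats(m.astype(np.uint8))
    for i in range(1,c):
        if s[i,4]<15: continue
        pts=np.argwhere(l==i)[:,::-1].astype(np.float32)
        w=np.array([px(g,*p,zz)[:2] for p in pts]).astype(np.float32)
        r=cv2.minAreaRect(w*1000)
        print(n,s[i,4],(ce[i]*1.4).round(),"ctr",w.mean(0).round(4),"rect",np.round(r[0],1),np.round(r[1],1),round(r[2],1),"medz",np.nanmedian(W[l==i][:,2]).round(4))
z=W[...,2]
work=np.zeros(z.shape,bool); work[90:300,100:430]=1
rep("lid",work&(z>.117)&(z<.133),.125)
rep("knob",work&(z>.17)&(z<.19),.18)
rep("pots",work&(z>.07)&(z<.084),.077)
rep("foot",work&(z>.02)&(z<.037)&(im.max(2)>0),.03)
org=work&(im[...,2]>100)&(im[...,0]<30)&(im[...,1]<80)
rep("mat",org,.035)
mb=np.zeros(z.shape,bool); mb[177:245,285:366]=1
rep("chip",mb&(im[...,0]>90),.045)
rep("ptr",work&(im.max(2)<25)&(np.indices(z.shape)[0]>245)&(np.indices(z.shape)[1]<215),.008)
for u,v in [(397,247),(519,255),(513,354),(389,344)]: print(px(g,u/1.4,v/1.4,.035).round(4))
E
python3 - <<'E'
import cv2
im=cv2.imread('pics/top0.png')
cv2.imwrite('pics/crop1.png',cv2.resize(im[210:420,150:330],(690,600*1),interpolation=cv2.INTER_CUBIC))
E
```

```text
lid 542 [237. 242.] ctr [0.6499 0.2248] rect [650.  224.7] [52.4 54.5] 1.4 medz 0.1249
knob 265 [216. 295.] ctr [0.5665 0.2385] rect [567.1 237.8] [33.6 35.7] 1.5 medz 0.1802
pots 30 [253. 253.] ctr [0.6383 0.2084] rect [638.8 209.7] [15.6 46.5] 54.5 medz 0.0758
pots 347 [179. 289.] ctr [0.5803 0.3224] rect [580.7 322.8] [43.5 45.9] 1.5 medz 0.077
pots 349 [286. 309.] ctr [0.5524 0.1552] rect [552.4 155.3] [43.3 43.5] 1.5 medz 0.0769
pots 355 [221. 353.] ctr [0.4829 0.2529] rect [482.9 252.6] [43.1 43.5] 1.5 medz 0.0768
pots 296 [422. 385.] ctr [ 0.4419 -0.0576] rect [441.8 -57.2] [19.7 68.9] 3.8 medz 0.0748
foot 21 [448. 189.] ctr [ 0.7557 -0.0938] rect [755.4 -91.2] [ 4.6 33.9] 1.3 medz 0.0278
foot 5729 [242. 304.] ctr [0.5615 0.2336] rect [564.8 237.3] [223.3 226.4] 2.4 medz 0.0252
foot 5256 [461. 300.] ctr [ 0.5758 -0.1187] rect [ 574.1 -153.5] [293.6 169.1] 87.0 medz 0.0343
foot 273 [420. 382.] ctr [ 0.4438 -0.0572] rect [442.1 -57.7] [ 24.3 119.1] 3.8 medz 0.0296
mat 5643 [452. 299.] ctr [ 0.577  -0.1049] rect [ 577.9 -106.5] [197.2 155.9] 87.1 medz 0.0351
chip 89 [489. 249.] ctr [ 0.658  -0.1605] rect [ 656. -150.] [ 6.7 91. ] 1.4 medz 0.0004
chip 58 [435. 277.] ctr [ 0.6112 -0.0755] rect [611.3 -75.2] [14.9 18. ] 64.8 medz 0.0454
chip 61 [457. 300.] ctr [ 0.5755 -0.1108] rect [ 575.6 -110.8] [14.4 19.8] 32.4 medz 0.0452
chip 63 [495. 303.] ctr [ 0.5725 -0.1717] rect [ 572.6 -171.7] [13.8 19.9] 28.0 medz 0.0453
ptr 301 [277. 374.] ctr [0.4488 0.1754] rect [445.9 174.3] [49.9 37.7] 28.5 medz 0.0081
[ 0.6586 -0.0145  0.035 ]
[ 0.6505 -0.21    0.035 ]
[ 0.4922 -0.203   0.035 ]
[ 0.5029 -0.0056  0.035 ]
```

View pics/crop1.png

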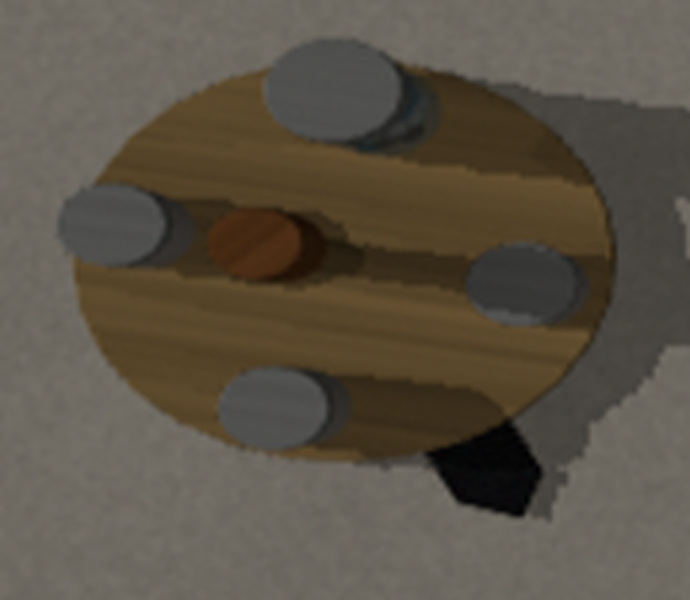

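```bash
cat >> h.py <<'E'
d2=np.deg2rad
S=np.array([.442,-.0577]); OS=ori(d2(3.8-90)); ZG=.057
B=np.array([.577,-.1075]); OB=ori(d2(-2.8))
def bp(y,z): 
    c,s=np.cos(d2(-2.8)),np.sin(d2(-2.8)); return [B[0]-s*y,B[1]+c*y,z]
AX=np.array([.5665,.2387])
E
python3 - <<'E'
import pickle; from h import *
from cell import ctrl,readout
g=pickle.load(open("d0.pkl","rb"))["top"]
t=px(g,286.2/1.4,391/1.4,.008)[:2]-AX; print("tip",np.hypot(*t),np.rad2deg(np.arctan2(t[1],t[0])))
ctrl.grip(.05)
ctrl.move_pose([*S,.30],OS); print(readout.current_time(),readout.current_joint_positions())
ctrl.move_l([*S,.11],rate=.2); ctrl.move_l([*S,ZG],rate=.1)
ctrl.grip(.0); print(readout.current_time(),readout.current_tcp_pos(),readout.current_finger_gap(),readout.current_grasp_force(),readout.current_ft_force())
E
```

```text
tip 0.16467295286431616 -151.4297853380128
3.1917 [-1.96795458e-01  1.34322446e-01  1.97603983e+00  1.19295266e-04
  1.03123508e+00 -2.64158806e-01]
5.35 [ 0.44243751 -0.05777311  0.05766247] 0.019130170741347256 58.39096248149872 [-1.1758302   0.82676754  9.02353661]
```

```bash
python3 - <<'E'
from h import *
from cell import ctrl,readout,get_image
f=lambda n:print(n,round(readout.current_time(),2),readout.current_tcp_pos().round(4),round(readout.current_finger_gap(),4),np.round(readout.current_ft_force(),1))
ctrl.move_l([*S,.16],rate=.2); f("lift")
ctrl.move_pose(bp(.082,.16),OB); f("over")
g=get_image("scene"); cv2.imwrite("pics/s1.png",g["img"])
ctrl.move_l(bp(.082,ZG+.0365),rate=.12); f("down")
ctrl.move_l(bp(-.122,ZG+.0365),rate=.1); f("wiped")
ctrl.move_l(bp(-.122,.16),rate=.2); f("up")
g=get_image("scene"); cv2.imwrite("pics/s2.png",cv2.resize(g["img"][200:330,100:330],(780,441),interpolation=cv2.INTER_CUBIC))
E
```

```text
lift 6.02 [ 0.4417 -0.0576  0.1596] 0.0197 [ 0.5 -0.2 -1.6]
over 7.29 [ 0.5802 -0.0256  0.1592] 0.0193 [-0.3  0.3 -1.5]
down 8.04 [ 0.581  -0.0256  0.0934] 0.0189 [ 0.7 -0.4 -0.6]
wiped 10.23 [ 0.5711 -0.229   0.0935] 0.0195 [-0.5 -0.1 -0.2]
up 10.72 [ 0.5713 -0.2292  0.1605] 0.0195 [ 0.1 -0.6 -2.7]
```

View pics/s2.png

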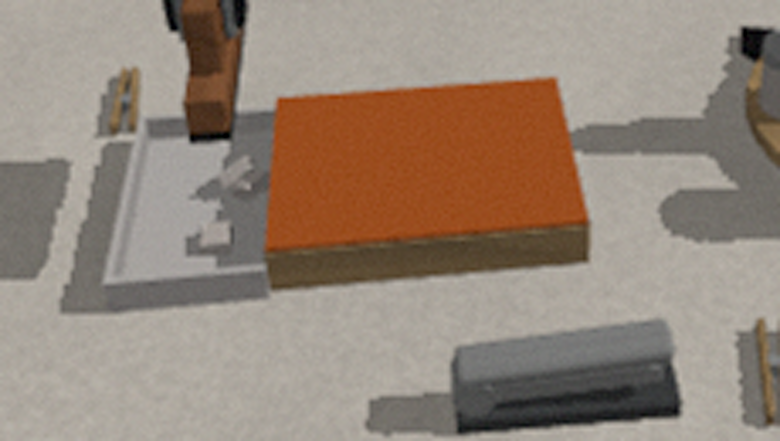

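The mat is clear and the scraper is held upright. Chips show in the tray at (215,235) and (237,175), where two may overlap. I'll check that from the top view before letting go of the scraper.

```bash
python3 - <<'E'
from h import *
from cell import ctrl,readout,get_image
ctrl.move_pose([*S,.16],OS)
g=get_image("top"); cv2.imwrite("pics/t2.png",cv2.resize(g["img"][165:300,260:430],(756,600),interpolation=cv2.INTER_CUBIC))
print(readout.current_time(),readout.current_tcp_pos(),readout.current_finger_gap())
E
```

```text
12.3667 [ 0.44231868 -0.05792977  0.15986992] 0.019568265021771142
```

View pics/t2.png

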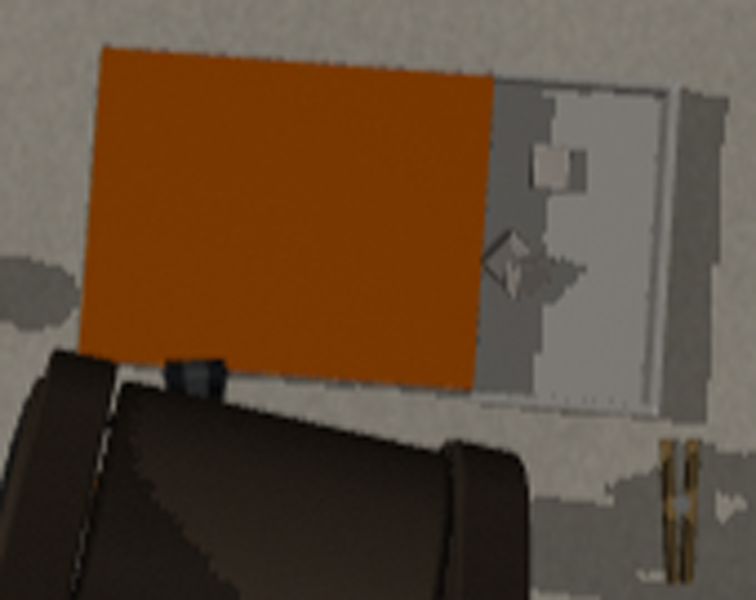

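Crop t2 shows one chip flat at (552,167) and two stacked or leaning near the mat edge at (505,265). I'll check their heights.

```bash
python3 - <<'E'
from h import *
from cell import get_image
g=get_image("top"); W=cloud(g)
c=(slice(212,236,1),slice(366,388,1))
P=W[c]; r=P-np.array([*B,0]); a=d2(2.8)
y=np.sin(a)*r[...,0]+np.cos(a)*r[...,1]
print((r[...,2]*1000).round().astype(int)[::2]); print((y*1000+100).round().astype(int)[12])
i=g["img"][212:236,362:390]; cv2.imwrite("pics/t3.png",cv2.resize(i,None,fx=20,fy=20,interpolation=cv2.INTER_CUBIC))
E
```

```text
[[35 37 34  7 10  8  1  0  7  5  7  7  5  8  7  3  6  4  5  4  3  7]
 [35 31 37  8  6 11 10  5  3  7  5  5  8  4  5  4  8  7  5  6  8  8]
 [33 33 35  5  5 11  4  9  3  4  5  8 11  3  4  4  5  6  1 10  5  2]
 [35 35 33  2  5  1 15 14 24 24 11  7  6  6  5  5  5  8  6  7  7  4]
 [32 43 37  2 10 15 18 20 21 21 19 21  5  2  5  6  7  8 12  5  5  8]
 [35 29 18 19 22 21 21 18 22 18 24 21 15 19 17 20  4  3  5  8  1  6]
 [38 34 16 19 23 21 16 18 29 29 25 31 27 26 29 27 24 23  5  3  6  8]
 [33 35  6  9 17 18 19 18 25 25 34 28 27 27 28 19 21 17  4  5  6  6]
 [41 38  6  4  9 11 17 22 22 26 27 28 26 19 19 21 20  2  5 11  6  7]
 [36 36  7 -1  6  6  4 20 24 25 24 26 18 25 17 16 10  4  6  7  3  6]
 [32 35  9  6  8 12  8 10  7  8  5  4  4  8  4  5 10  5  4  1  6  6]
 [34 37  8  7  6  1  5  4 10  2  4  8  2  8  5  2  7 10  5  5  0  3]]
[  6   3  -2  -4  -5  -8 -11 -13 -13 -15 -18 -19 -22 -25 -26 -29 -32 -34
 -40 -43 -44 -46]
```

View pics/t3.png

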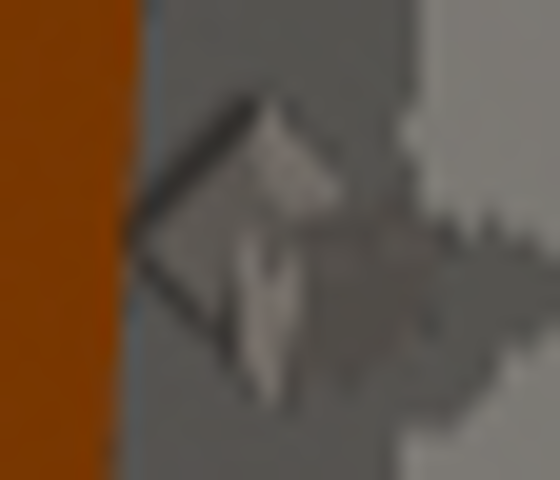

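The two leaning chips lie 10–25 mm past the mat edge and peak at about 30 mm, so they are within the limits. Next I set the scraper down.

```bash
python3 - <<'E'
from h import *
from cell import ctrl,readout,get_image
f=lambda n:print(n,round(readout.current_time(),2),readout.current_tcp_pos().round(4),round(readout.current_finger_gap(),4),np.round(readout.current_ft_force(),1))
ctrl.move_l([*S,ZG+.01],rate=.15); ctrl.move_l([*S,ZG+.0005],rate=.04); f("down")
ctrl.grip(.05); f("open"); ctrl.wait(.2)
ctrl.move_l([*S,.20],rate=.15); f("up")
a0=d2(4); O0=ori(a0)
ctrl.move_pose([*AX,.26],O0); f("above")
g=get_image("scene"); cv2.imwrite("pics/s4.png",cv2.resize(g["img"][150:300,180:450],(783,435),interpolation=cv2.INTER_CUBIC))
g=get_image("top"); W=cloud(g); z=W[...,2]
m=np.zeros(z.shape,bool); m[255:290,265:340]=1
w=W[m&(z>.066)&(z<.09)]; print("scraper top",len(w),w.mean(0))
w=W[m&(z>.022)&(z<.038)]; print("foot",len(w),w.mean(0))
print(readout.current_joint_positions().round(3))
E
```

```text
down 13.57 [ 0.442  -0.0577  0.0575] 0.0192 [ 0.4  0.6 -0.3]
open 13.97 [ 0.4421 -0.0577  0.0576] 0.0497 [-0.5 -0.7 -0.2]
up 15.27 [ 0.4415 -0.0576  0.1994] 0.0504 [ 0.8 -0.3 -0. ]
above 16.51 [0.5661 0.2378 0.2593] 0.0501 [-0.5  0.1 -1.2]
scraper top 305 [ 0.44108566 -0.05711924  0.07500144]
foot 275 [ 0.44271042 -0.05580366  0.03015767]
[ 0.348  0.421  1.671 -0.     1.05  -1.29 ]
```

View pics/s4.png

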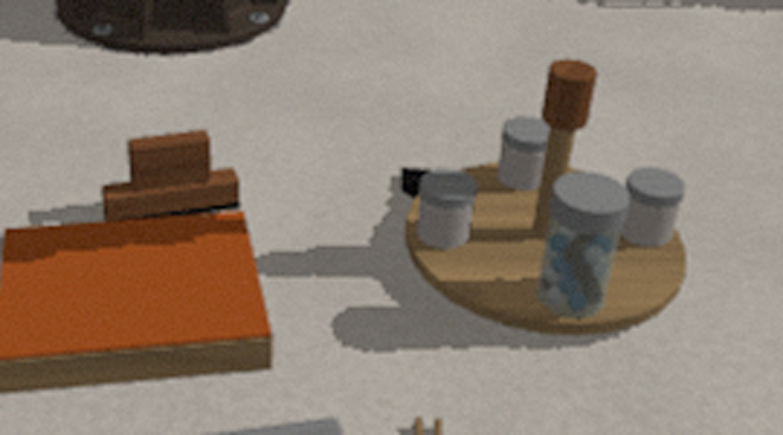

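The scraper stands upright on the counter, top at 75.0 mm, and the knob is clear at about (570,95) in the crop. Next I grip the knob and turn it.

```bash
python3 - <<'E'
from h import *
from cell import ctrl,readout,get_image
f=lambda n:print(n,round(readout.current_time(),2),readout.current_tcp_pos().round(4),round(readout.current_finger_gap(),4),round(readout.current_grasp_force(),1),np.round(readout.current_ft_force(),1))
ctrl.grip(.065)
ctrl.move_l([*AX,.160],rate=.12); f("down")
ctrl.grip(0); f("grip")
q=np.array(readout.current_joint_positions())
for k in range(1,4):
    p=q.copy(); p[5]+=k*d2(142.1)/3; ctrl.move_joints(p)
f("turned"); print(readout.current_joint_positions().round(3)); ctrl.wait(.4)
g=get_image("scene"); W=cloud(g); z=W[...,2]
m=(np.hypot(W[...,0]-AX[0],W[...,1]-AX[1])<.125)
for n,lo,hi in(("lid",.12,.13),("pots",.073,.081)):
    c,l,s,ce=cv2.connectedComponentsWithStats((m&(z>lo)&(z<hi)).astype(np.uint8))
    for i in range(1,c):
        if s[i,4]>15:
            w=W[l==i].mean(0)[:2]-AX; print(n,s[i,4],w,np.hypot(*w),np.rad2deg(np.arctan2(w[1],w[0])))
cv2.imwrite("pics/s5.png",cv2.resize(g["img"][130:300,240:450],(741,600),interpolation=cv2.INTER_CUBIC))
E
```

```text
down 17.89 [0.567  0.2389 0.1607] 0.0651 0.0 [ 0.1 -0.3 -0.3]
grip 18.27 [0.5668 0.24   0.1612] 0.035 59.8 [-3.3  8.6  7.5]
turned 20.77 [0.5683 0.2406 0.1613] 0.0347 61.0 [  9.5   5.4 -12.9]
[0.351 0.531 1.762 0.002 0.844 1.189]
lid 204 [-0.06889636 -0.0415887 ] 0.08047563834112326 -148.88307784859848
lid 33 [ 0.00973666 -0.00251408] 0.010055998323290271 -14.477984687338854
pots 55 [-0.0538431  -0.04840196] 0.07240048129053829 -138.0462169272714
pots 139 [-0.03529548  0.07390645] 0.08190197775025665 115.52772657791544
pots 24 [ 0.00968796 -0.00204942] 0.00990235907649013 -11.944453280178681
pots 189 [ 0.04474516 -0.07513941] 0.08745318837156892 -59.226406461959556
pots 201 [0.07928273 0.03943472] 0.08854856527717674 26.445456616863414
```

View pics/s5.png

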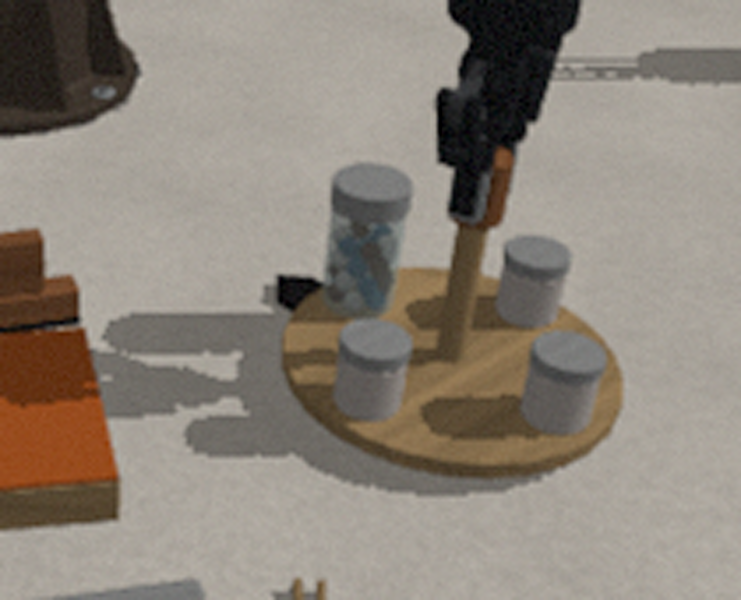

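The jar stands over the pointer: the lid and the three pots average about -151.6°, and the pointer measures -151.5°. The carousel is gripped at about 60 N.

```bash
python3 - <<'E'
from cell import ctrl,readout,job
ctrl.wait(.5); print(readout.current_time(),readout.current_grasp_force()); print(job.sign_off())
E
```

```text
21.7167 60.98656117916107
the job is handed in; nothing more can be done
None
```

The job is handed in at 21.7 s, verdict not shown: all three chips are in the tray (two lean on each other by the mat edge, within limits), the scraper stands upright on the counter, and the jar is held over the pointer at about 60 N.

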